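Set the stop nut of the snap press

ROBOT

A 7-joint arm with a two-finger parallel gripper is mounted at the origin on the work surface. World frame = base frame: x ahead of the robot, y to its left, z up, the work surface at z = 0. Lengths are in m, angles in rad, forces in N, time in s.
With the tool pointing down it reaches from about 0.4 to 0.875 m from the base axis. Payload 19.3 kg.
Tool frame: the origin (TCP) lies between the finger pads; the fingertips stand 17 mm ahead of it and the grasp point (between the pads) lies 2 mm behind it; z points along the fingers, x is the direction in which the jaws open and shut, and the axes are right-handed (so a half turn about z gives the same grasp; the last joint's range is limited). The gripper opens to 85 mm and grips with 20 to 120 N. Pads are 22 mm wide; open, the fingers measure 114 mm over their backs; the gripper's body (76 mm by 85 mm) begins 54 mm behind the grasp point. The pads swing forward as they close: fully open they stand 13 mm farther back than shut.
Start: joints at [1.131, 0.521, -0.036, 1.599, 0.021, 1.021, -0.113], TCP at [0.226, -0.583, 0.248] pointing down, gripper open.
Joint ranges: [-2.91, 2.91], [-0.3, 2.13], [-1.5, 1.42], [0.17, 2.43], [-1.26, 4.41], [0.16, 1.93], [-2.52, 2.52]. Speed limits (rad/s): [1.89, 1.89, 2.39, 2.39, 3.01, 3.01, 3.01].

INTERFACE

Orientations are given as [roll, pitch, yaw] about the fixed x, y, z axes, in that order (R = Rz(yaw) Ry(pitch) Rx(roll)).
In Python, from workcell import bot gives the robot as it stands. The module is installed in compiled form; this text tells all that it offers.
- The arm moves only by the tool arm_command, never from a script. Its argument "targets" is a list of rows, each a list of 6 numbers: the shift along the tool's x, y, z in mm, then the turn, a rotation vector about the tool's x, y, z in degrees. In form: [[x, y, z, wx, wy, wz], ...]. A call has 1 to 8 rows; each row shifts and turns the pose as measured when the row begins, along the tool's axes as they then stand; what a row does not reach is not made up. A row lasts 1/10 s, in which the tool goes at most 50 mm and 8.59 degrees, less where a joint would pass 70% of its speed; a pose out of reach is approached as far as the arm can. A call is refused whole if a number of a shift passes 50 or a number of a turn 8.59, either way. A call with a gripper value outside its range is refused whole. "grip" is the opening in per cent of the stroke, from 0 (shut) to 100 (fully open), set as the call begins (left out, the last holds). The fingers move at their own pace and stop on an object; "grip_force" is the grip in N (left out, the last holds). Time passes only in rows, so rows that do not move let the fingers close. It gives the time, the measured TCP pose, the force and the opening at its end, in the units of the state.
- bot.observe(): the state, without advancing time (a new reading comes with each control period).
- bot.grab_frame(name): name is "side" or "top"; returns a dict with "color" (400x640x3 uint8, red, green, blue), "depth" (400x640 float32, m along the optical axis (not along the pixel's ray), 0 where there is no reading), "fov_y" (degrees; the focal length in pixels is half the picture's height over the tangent of half this angle, whatever the lens; pixels are square), "cx", "cy" (the principal point, pixels), "D" ([k1, k2, p1, p2, k3] as OpenCV has them; the pictures are not rectified), "R" (3x3) and "t" (3): a world point X has camera coordinates R X + t. Camera axes: x right, y down, z forward; pixel columns grow to the right and rows downward; lengths in m; the calibration is good to about 2 mm. A picture is of the moment at which its call begins.
- bot.job_done(): hands the job in, once; it reports no verdict.
The state is a dict: "clock": time; "qpos": joint angles; "qd": joint speeds; "joint_efforts": joint torques, N m; "position": TCP position; "tool_rot": TCP orientation; "force": force on the tool from outside, world axes, zero at the start; "moment": the same for the moment, N m; "grip_width": finger opening in m.
Only numpy, scipy, OpenCV 4.12 (cv2) and the standard library are available. Lean on these libraries where they do the work, as an engineer would, in place of code of your own. Each camera call takes 0.05 s, during which the arm holds its last target. There are 200 camera calls.

TASK

One of the two hand presses is closed on the brass snap die, the other is parked on a blue nylon block. On the press with the brass die, screw the knurled stop nut on the ram stem all the way down until it bottoms out, back it off a quarter turn and keep gripping it there so that I can tighten the lock nut above it: finish while holding the nut, still, without letting go. Leave the other press's nut and everything else on the table as it is.

Things in the scene. Friction and masses are not known exactly. Their poses are not given: they have to be found in the camera images.
- press_left: Left of two like green bench presses, bolted down. Origin: ram axis at table height; z up, +x out of the open throat, away from the robot within 20 degrees; column on the robot's side. Ram down; round bed top at z 54 mm. Head 145 x 62 mm, top z 215, from 112 mm behind the axis to 39 in front. Lever on the -y side, below z 200. On the axis: nut seat (29 mm dia, top z 228), stop nut, fixed hex lock nut (z 257-265), stem end z 272.
- nut_left: Knurled steel stop nut of the left press, on its ram axis: 40 mm diameter, 20 mm tall, red paint mark on top. Origin: centre of its underside, z 228 mm when bottomed; +x to the mark. Seat below is narrower: fingertips may reach 12 mm below the underside. Right-hand thread, 4 mm per turn: clockwise from above goes down. Turns freely (0.08 N m), stays where left, bottoms on a hard stop.
- thread_left (a joint): Turn of the left press's stop nut, rad: 0 = bottomed on its seat, growing as it is unscrewed (anticlockwise from above); a quarter turn up is 1.57. The nut starts about 2.1 to 3.6 rad up.
- mark_left (a point): The red paint mark on the left stop nut: 14.5 mm from the nut's axis, on its top face.
- press_right: Right of two like green bench presses, bolted down. Origin: ram axis at table height; z up, +x out of the open throat, away from the robot within 20 degrees; column on the robot's side. Ram down; round bed top at z 54 mm. Head 145 x 62 mm, top z 215, from 112 mm behind the axis to 39 in front. Lever on the -y side, below z 200. On the axis: nut seat (29 mm dia, top z 228), stop nut, fixed hex lock nut (z 257-265), stem end z 272.
- nut_right: Knurled steel stop nut of the right press, on its ram axis: 40 mm diameter, 20 mm tall, red paint mark on top. Origin: centre of its underside, z 228 mm when bottomed; +x to the mark. Seat below is narrower: fingertips may reach 12 mm below the underside. Right-hand thread, 4 mm per turn: clockwise from above goes down. Turns freely (0.08 N m), stays where left, bottoms on a hard stop.
- thread_right (a joint): Turn of the right press's stop nut, rad: 0 = bottomed on its seat, growing as it is unscrewed (anticlockwise from above); a quarter turn up is 1.57. The nut starts about 2.1 to 3.6 rad up.
- mark_right (a point): The red paint mark on the right stop nut: 14.5 mm from the nut's axis, on its top face.
- snap_die: Brass snap die, a stepped round piece 44 mm in diameter at the foot and 30 mm tall, loose, standing on the bed under the ram of one of the presses (this varies). Origin: centre of its underside.
- park_block: Blue nylon parking block, 42 x 42 x 30 mm, loose, standing on the bed under the ram of the other press. Origin: centre of its underside.
- pen_pot: Bystander: steel pot of pens, 72 mm diameter, pens to 155 mm. Origin: centre of its underside.
- tape_roll: Bystander: yellow tape roll lying flat, 90 mm diameter, 24 mm tall. Origin: centre of its underside.
- punch_block: Bystander: dark steel punch block with 15 holes, 62 x 36 x 18 mm, between the presses. Origin: centre of its underside.
- weight_block: Bystander: dark steel block with 8 holes, 62 x 36 x 18 mm, between the presses. Origin: centre of its underside.
- mallet: Bystander: wooden mallet lying on the table, handle along its x, 255 mm long, head 100 mm wide and 48 mm high. Origin: under the handle.
- glue_jar: Bystander: amber glue jar with black lid, 72 mm diameter, 95 mm tall. Origin: centre of its underside.
- thread_cone: Bystander: blue thread cone standing up, 68 mm diameter, 130 mm tall. Origin: centre of its underside.

How it is judged:
On the way:
1. the stop nut of the press with the brass die is screwed down until it bottoms (within 5 degrees) (((horizontal distance between snap_die and press_left below 0.03 m and value of joint thread_left below 0.09 rad) or (horizontal distance between snap_die and press_right below 0.03 m and value of joint thread_right below 0.09 rad))), for 0.2 s.
At the end, for the whole second after the job is handed in: The nut on the press with the brass die, once bottomed, is held still a quarter turn up (90 degrees, within 15), gripped with more than 5 N; the other nut's mark is within 5 mm of its start, die and block stand in their presses, every loose thing is within 20 mm of its start (((horizontal distance between snap_die and press_left below 0.03 m and horizontal distance between park_block and press_right below 0.03 m and value of joint thread_left between 1.311 and 1.831 rad and velocity of joint thread_left between -0.1 and 0.1 rad/s and contact force between nut_left and the fingers above 5 N and distance of mark_right from where it was at the start of the episode below 0.005 m) or (horizontal distance between snap_die and press_right below 0.03 m and horizontal distance between park_block and press_left below 0.03 m and value of joint thread_right between 1.311 and 1.831 rad and velocity of joint thread_right between -0.1 and 0.1 rad/s and contact force between nut_right and the fingers above 5 N and distance of mark_left from where it was at the start of the episode below 0.005 m)) and distance of each of snap_die, park_block, pen_pot, tape_roll, punch_block, weight_block, mallet, glue_jar, thread_cone from where it was at the start of the episode below 0.02 m); the arm keeps its last pose, push and grip.
It fails at once if the nut of the press parked on the blue block is turned (its mark moves more than 5 mm) ((horizontal distance between snap_die and press_left below 0.03 m and distance of mark_right from where it was at the start of the episode above 0.005 m) or (horizontal distance between snap_die and press_right below 0.03 m and distance of mark_left from where it was at the start of the episode above 0.005 m)).
It fails at once if a loose thing is pushed more than 20 mm (distance of any of snap_die, park_block, pen_pot, tape_roll, punch_block, weight_block, mallet, glue_jar, thread_cone from where it was at the start of the episode above 0.02 m).
It also fails if it takes over 58 s, if anything falls off the work surface, if the arm or the gripper's body presses on something with over 40 N, if the wrist force passes 120 N, or if a joint passes its speed limit or range.

## Working session

There is one attempt and no reset: what is moved stays moved. The work goes in short steps, Python scripts to look and compute and a tool call to move; the robot and the scene stay as the last step left them, time stands still between calls to the robot, and variables do not carry over. Pictures are saved under pics/ and viewed, about 8 in all and at most 12, crops included, and the job is handed in when it is done.

Besides the shell and the picture viewer there is one more tool, called after "Emit:" by a JSON object that holds its "op" and its "data". arm_command: Moves the arm, as the interface text tells. Its arguments: {"type":"object","properties":{"targets":{"type":"array"},"grip":{"type":"number"},"grip_force":{"type":"number"}},"required":["targets"]}

```bash
mkdir -p pics; cat > h.py <<'E'
import numpy as np, cv2
from workcell import bot
def grab(n):
    f=bot.grab_frame(n); h=f["color"].shape[0]
    fl=h/2/np.tan(np.radians(f["fov_y"])/2)
    f["K"]=np.array([[fl,0,f["cx"]],[0,fl,f["cy"]],[0,0,1.]]); f["D"]=np.array(f["D"],float)
    f["R"]=np.array(f["R"]);f["t"]=np.array(f["t"]);return f
def cloud(f):
    h,w=f["depth"].shape
    u,v=np.meshgrid(np.arange(w),np.arange(h))
    n=cv2.undistortPoints(np.stack([u,v],-1).reshape(-1,1,2).astype(float),f["K"],f["D"]).reshape(h,w,2)
    d=f["depth"][...,None]
    P=np.concatenate([n*d,d],-1)
    return (P-f["t"])@f["R"]
def proj(f,X):
    return cv2.projectPoints(np.atleast_2d(X).astype(float),cv2.Rodrigues(f["R"])[0],f["t"],f["K"],f["D"])[0].reshape(-1,2)
def ray(f,uv,z):
    n=cv2.undistortPoints(np.array(uv,float).reshape(-1,1,2),f["K"],f["D"]).reshape(-1,2)
    d=np.c_[n,np.ones(len(n))]@f["R"]; c=-f["R"].T@f["t"]
    return c+d*((z-c[2])/d[:,2:])
E
python3 - <<'E'
from h import *
for n in("top","side"):
    f=grab(n);cv2.imwrite(f"pics/{n}0.png",f["color"][...,::-1]);print(n,-f["R"].T@f["t"],f["R"][2],f["K"][0,0])
    np.savez(f"{n}0.npz",**f)
print(bot.observe())
E
```

```text
top [0.46937225 0.02507963 1.6929946 ] [ 0.08103266  0.00236369 -0.99670864] 386.7864686764734
side [ 0.2753979  -1.31242538  0.91554558] [ 0.18444373  0.84813202 -0.4966413 ] 456.505893516208
{'clock': 0.1, 'qpos': array([ 1.13079207,  0.52196207, -0.03633641,  1.59993081,  0.02118128,
        1.02108738, -0.11281686]), 'qd': array([-2.36500854e-04, -8.10746099e-04,  1.02031069e-03,  5.17183576e-04,
        1.30898695e-03, -4.81281494e-04,  5.26960967e-05]), 'joint_efforts': array([ 4.21675475e-03, -9.28490639e+01,  1.98355369e+00, -3.70532691e+01,
        1.79007783e-02,  5.33866420e-03, -9.77727723e-06]), 'position': array([ 0.22577665, -0.58250145,  0.24778563]), 'tool_rot': array([ 3.14154386e+00,  1.00238941e-03, -1.20102230e+00]), 'force': array([-0.1490503 ,  0.14110822, -0.68866113]), 'moment': array([0.0138376 , 0.05021682, 0.02593424]), 'grip_width': 0.08518087219107325}
```

View pics/top0.png

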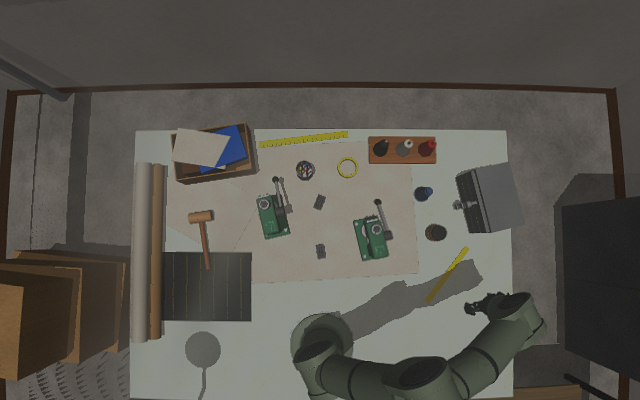

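View pics/side0.png

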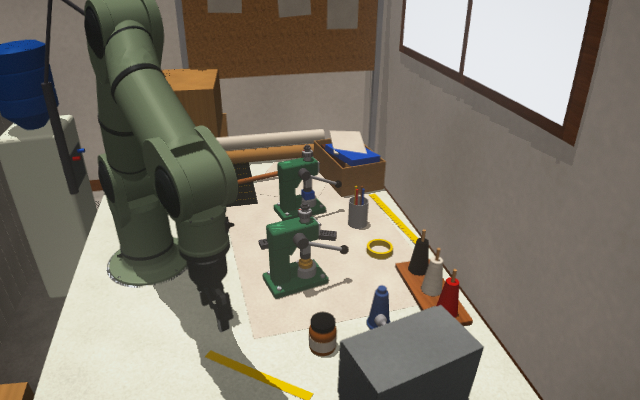

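The top view shows the left press near (270,205) and the right press near (372,230). In the side view the near (right) press has brass at (306,268) and the far one has blue at (308,198), so the target looks like the right press. Next I'll zoom in and measure.

```bash
cat > m.py <<'E'
from h import *
T=dict(np.load("top0.npz"));S=dict(np.load("side0.npz"))
a=cv2.resize(T["color"][195:265,345:405],None,fx=7,fy=7,interpolation=cv2.INTER_CUBIC)
b=cv2.resize(S["color"][200:300,255:355],None,fx=4,fy=4,interpolation=cv2.INTER_CUBIC)
c=np.zeros((490,830,3),np.uint8);c[:490,:420]=a;c[:400,425:825]=b
cv2.imwrite("pics/c1.png",np.clip(c[:,:800,::-1]*1.3,0,255).astype(np.uint8))
for n,f in(("T",T),("S",S)):
    P=cloud(f).reshape(-1,3)
    for nm,y0,y1 in(("L",.1,.4),("R",-.3,.05)):
        for lo,hi in((.205,.222),(.225,.262),(.262,.28)):
            m=(P[:,0]>.45)&(P[:,0]<.85)&(P[:,1]>y0)&(P[:,1]<y1)&(P[:,2]>lo)&(P[:,2]<hi)
            q=P[m]
            if len(q)>3: print(n,nm,lo,len(q),q.mean(0).round(4),q.min(0).round(3),q.max(0).round(3),cv2.minAreaRect(q[:,:2].astype(np.float32)))
E
python3 m.py
```

```text
T L 0.205 514 [0.5421 0.2069 0.2142] [0.476 0.154 0.205] [0.626 0.254 0.222] ((0.5549901723861694, 0.19730842113494873), (0.15136796236038208, 0.09069117158651352), 13.44893741607666)
T L 0.225 63 [0.5858 0.2161 0.2488] [0.559 0.199 0.229] [0.607 0.238 0.261] ((0.5838223695755005, 0.21893389523029327), (0.03921498358249664, 0.04679293930530548), 85.7009506225586)
T L 0.262 35 [0.5856 0.2188 0.2699] [0.575 0.208 0.262] [0.597 0.231 0.279] ((0.5865607857704163, 0.21934154629707336), (0.021727407351136208, 0.021047694608569145), 44.269073486328125)
T R 0.205 230 [ 0.4861 -0.2011  0.2135] [ 0.452 -0.25   0.206] [ 0.536 -0.165  0.221] ((0.4904218912124634, -0.20866790413856506), (0.08976946771144867, 0.07589001953601837), 12.6679048538208)
T R 0.225 63 [ 0.4926 -0.1986  0.2497] [ 0.475 -0.221  0.228] [ 0.512 -0.182  0.261] ((0.4932866096496582, -0.20160090923309326), (0.038387544453144073, 0.037578389048576355), 88.01721954345703)
T R 0.262 36 [ 0.4917 -0.2015  0.2694] [ 0.482 -0.214  0.262] [ 0.504 -0.191  0.277] ((0.49210044741630554, -0.20157501101493835), (0.020618818700313568, 0.0240
[... 464 characters left out ...]
 0.22  0.274] ((0.5867882370948792, 0.2124328464269638), (0.012695826590061188, 0.022308213636279106), 72.072998046875)
S R 0.205 275 [ 0.485  -0.2173  0.2123] [ 0.45  -0.246  0.205] [ 0.532 -0.18   0.222] ((0.4886687397956848, -0.20845499634742737), (0.08589834719896317, 0.060732342302799225), 10.002607345581055)
S R 0.225 156 [ 0.4917 -0.2127  0.2449] [ 0.474 -0.225  0.225] [ 0.512 -0.19   0.262] ((0.49271053075790405, -0.2081764191389084), (0.03409985825419426, 0.03809596225619316), 84.357666015625)
S R 0.262 35 [ 0.4933 -0.2075  0.2676] [ 0.483 -0.218  0.262] [ 0.507 -0.195  0.273] ((0.49502265453338623, -0.2064220905303955), (0.0224539116024971, 0.017417430877685547), 49.39226531982422)
```

View pics/c1.png

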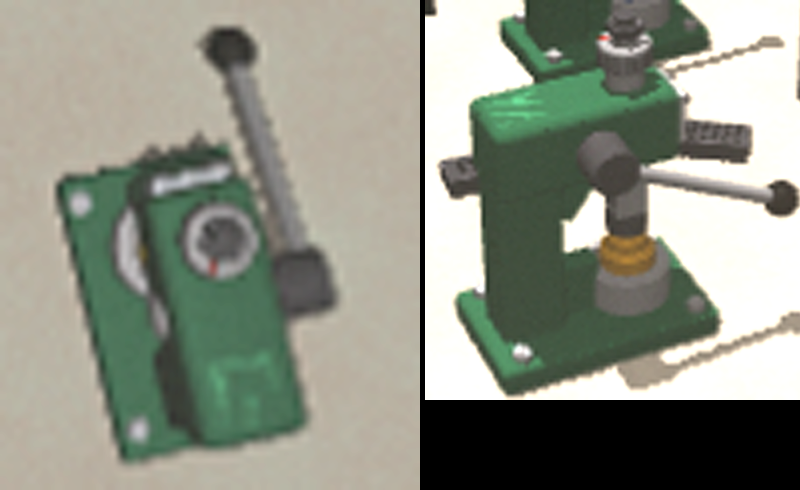

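The crops show brass under the ram of the right press at crop (628,255), confirming it as the target. The red mark sits at about (213,268), with the nut centre at about (220,238). The nut axis is near (0.493, -0.203), the press yaw is about 12°, and the mark is about 155° up from bottomed. I'll lift first, then travel over.

Emit:
{"op": "arm_command", "data": {"targets": [[0, 0, -45, 0, 0, 0], [0, 0, -45, 0, 0, 0], [-22, -32, 0, 0, 0, 0], [-22, -32, 0, 0, 0, 0], [-22, -32, 0, 0, 0, 0], [-22, -32, 0, 0, 0, 0], [-22, -32, 0, 0, 0, 0], [-22, -32, 0, 0, 0, 0]], "grip": 100}}

```text
clock: 0.9
position: [0.3572, -0.3865, 0.3388]
tool_rot: [3.139, 0.005, -1.21]
force: [0.5, 0.3, 0.6]
grip_width: 0.0856
```

Emit:
{"op": "arm_command", "data": {"targets": [[-20, -30, 0, 0, 0, 0], [-20, -30, 0, 0, 0, 0], [-20, -30, 0, 0, 0, 0], [-20, -30, 0, 0, 0, 0], [0, 0, 0, 0, 0, 0]]}}

```text
clock: 1.4
position: [0.4459, -0.259, 0.3384]
tool_rot: [3.14, 0.007, -1.203]
force: [-0.0, -0.4, 0.4]
grip_width: 0.0853
```

```bash
python3 -c "
from h import *
o=bot.observe();print(o['clock'],o['position'],np.degrees(o['tool_rot']),o['qpos'])"
```

```text
1.4 [ 0.44591445 -0.25900641  0.33841077] [179.89152778   0.40834345 -68.94139829] [ 0.58133089  0.26566363 -0.20921724  1.7538124   0.05584866  1.13448576
 -0.8479456 ]
```

Emit:
{"op": "arm_command", "data": {"targets": [[-17, -31, 0, 0, 0, 0], [0, 0, 0, 0, 0, -8.5], [0, 0, 0, 0, 0, -8.5], [0, 0, 0, 0, 0, -8.5], [0, 0, 0, 0, 0, -8.5], [0, 0, 0, 0, 0, -8.5], [0, 0, 0, 0, 0, -8.5], [0, 0, 0, 0, 0, -8.5]]}}

```text
clock: 2.2
position: [0.4678, -0.2322, 0.3366]
tool_rot: [-3.136, 0.009, -0.154]
force: [-0.0, -0.0, -0.1]
grip_width: 0.0854
```

Emit:
{"op": "arm_command", "data": {"targets": [[0, 0, 0, 0, 0, -8.5], [0, 0, 0, 0, 0, -8.5], [0, 0, 0, 0, 0, -8.5], [0, 0, 0, 0, 0, -8.5], [0, 0, 0, 0, 0, -8.5], [0, 0, 0, 0, 0, -8.5], [0, 0, 0, 0, 0, -8.5], [0, 0, 0, 0, 0, -8.5]]}}

```text
clock: 3.0
position: [0.4645, -0.2362, 0.3346]
tool_rot: [-3.127, 0.0, 1.046]
force: [0.2, 0.7, -0.8]
grip_width: 0.0855
```

```bash
python3 -c "
from h import *
o=bot.observe();print(o['clock'],o['position'],np.degrees(o['tool_rot']),o['qpos'])"
```

```text
3.0 [ 0.46447505 -0.23623723  0.33460832] [-1.79152320e+02  1.55071387e-02  5.99493587e+01] [ 0.83702289  0.32562475 -0.61665555  1.72523959  0.19819034  1.16926275
  1.21091863]
```

```bash
cat > goal.py <<'E'
import sys
from h import *
from scipy.spatial.transform import Rotation as Ro
x,y,z,yaw=map(float,sys.argv[1:5])
o=bot.observe();R=Ro.from_euler('xyz',o['tool_rot']);G=Ro.from_euler('xyz',[np.pi,0,np.radians(yaw)])
print('clock',o['clock'],'pos',o['position'].round(4),'rpy',np.degrees(o['tool_rot']).round(2),'w',round(o['grip_width'],4),'q7',o['qpos'][6].round(2))
print('F',o['force'].round(1),'M',o['moment'].round(2))
print('shift mm',(R.inv().apply(np.array([x,y,z])-o['position'])*1e3).round(1),'turn',np.degrees((R.inv()*G).as_rotvec()).round(2))
E
python3 goal.py .493 -.203 .32 80
```

```text
clock 3.0 pos [ 0.4645 -0.2362  0.3346] rpy [-1.7915e+02  2.0000e-02  5.9950e+01] w 0.0855 q7 1.21
F [ 0.2  0.7 -0.8] M [ 0.03 -0.04  0.03]
shift mm [43.1  8.3 14.5] turn [ -0.84  -0.13 -20.05]
```

Emit:
{"op": "arm_command", "data": {"targets": [[22, 4, 0, -0.8, -0.1, 0], [21, 4, 0, 0, 0, 0], [0, 0, 0, 0, 0, -7], [0, 0, 0, 0, 0, -7], [0, 0, 0, 0, 0, -6], [0, 0, 0, 0, 0, 0]]}}

```text
clock: 3.6
position: [0.4916, -0.205, 0.3328]
tool_rot: [-3.137, 0.002, 1.412]
force: [0.4, -0.7, -0.2]
grip_width: 0.085
```

```bash
python3 goal.py .493 -.203 .29 80; python3 - <<'E'
from h import *
for n in("top","side"):
    f=grab(n);np.savez(n+"1.npz",**f)
    p=proj(f,[.493,-.203,.25])[0];print(n,p)
    u,v=p.astype(int);c=cv2.resize(f["color"][v-45:v+45,u-45:u+45],None,fx=4,fy=4,interpolation=cv2.INTER_CUBIC)
    if n=="top":a=c
cv2.imwrite("pics/c2.png",np.hstack([a,c])[...,::-1])
E
```

```text
clock 3.6 pos [ 0.4916 -0.205   0.3328] rpy [-1.7974e+02  1.1000e-01  8.0900e+01] w 0.085 q7 1.46
F [ 0.4 -0.7 -0.2] M [ 0.01 -0.04  0.03]
shift mm [ 2.3  1.3 42.8] turn [-0.26  0.11  0.9 ]
top [376.52600931 229.08968459]
side [304.28040635 209.21179842]
```

View pics/c2.png

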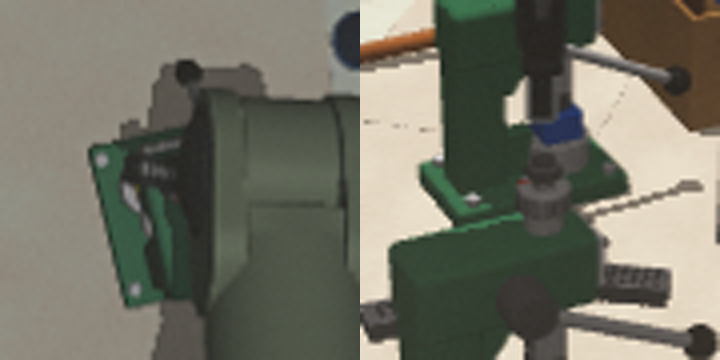

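The right crop shows the fingers at (545,60–120), directly above the stem and nut at (545,160–215) in the side view. I'll correct the small offsets and descend.

Emit:
{"op": "arm_command", "data": {"targets": [[2, 2, 20, -0.3, 0.1, 0.9], [0, 0, 0, 0, 0, 0], [0, 0, 20, 0, 0, 0], [0, 0, 20, 0, 0, 0], [0, 0, 15, 0, 0, 0], [0, 0, 0, 0, 0, 0]]}}

```text
clock: 4.3
position: [0.4942, -0.205, 0.2587]
tool_rot: [3.139, 0.002, 1.376]
force: [-0.3, -0.5, 0.6]
grip_width: 0.0853
```

```bash
python3 goal.py .494 -.203 .236 80
```

```text
clock 4.3 pos [ 0.4942 -0.205   0.2587] rpy [1.7985e+02 1.2000e-01 7.8830e+01] w 0.0853 q7 1.37
F [-0.3 -0.5  0.6] M [-0.04  0.08 -0.04]
shift mm [ 2.  -0.6 22.7] turn [ 0.15  0.12 -1.17]
```

Emit:
{"op": "arm_command", "data": {"targets": [[2, 0, 12, 0.1, 0.1, -1], [0, 0, 10, 0, 0, 0], [0, 0, 0, 0, 0, 0], [0, 0, 0, 0, 0, 0]]}}

```text
clock: 4.7
position: [0.4955, -0.2034, 0.2375]
tool_rot: [3.139, 0.001, 1.393]
force: [0.2, 0.2, 0.4]
grip_width: 0.0853
```

Emit:
{"op": "arm_command", "data": {"targets": [[0, 0, 0, 0, 0, 0], [0, 0, 0, 0, 0, 0], [0, 0, 0, 0, 0, 0], [0, 0, 0, 0, 0, 0], [0, 0, 0, 0, 0, 0], [0, 0, 0, 0, 0, 0], [0, 0, 0, 0, 0, 0], [0, 0, 0, 0, 0, 0]], "grip": 0, "grip_force": 20}}

```text
clock: 5.5
position: [0.4963, -0.202, 0.239]
tool_rot: [3.137, -0.0, 1.393]
force: [0.1, 1.7, -1.1]
grip_width: 0.0389
```

```bash
python3 goal.py .494 -.203 .236 80; python3 - <<'E'
from h import *
f=grab("side")
c=cv2.resize(f["color"][160:240,255:355],None,fx=6,fy=6,interpolation=cv2.INTER_CUBIC)
cv2.imwrite("pics/c3.png",c[...,::-1])
E
```

```text
clock 5.5 pos [ 0.4963 -0.202   0.239 ] rpy [ 1.7975e+02 -2.0000e-02  7.9830e+01] w 0.0389 q7 1.36
F [ 0.1  1.7 -1.1] M [ 0.24 -0.1  -0.03]
shift mm [-1.4 -2.1  3. ] turn [ 0.25 -0.02 -0.17]
```

View pics/c3.png

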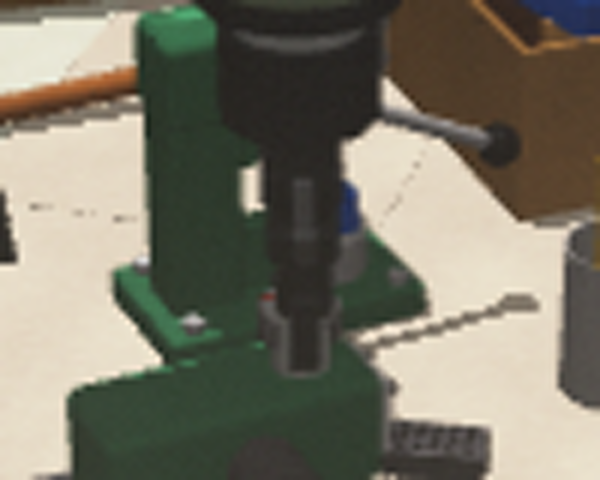

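The near finger at (302,300) is centred on the nut, which spans columns 262–342. The grip width is 39 mm, so it's seated. I'll firm up the grip and turn clockwise.

Emit:
{"op": "arm_command", "data": {"targets": [[0, 0, 0, 0, 0, 0], [0, 0, 0, 0, 0, 0], [0, 0, 0.1, 0, 0, 4], [0, 0, 0.1, 0, 0, 6], [0, 0, 0.1, 0, 0, 6], [0, 0, 0.1, 0, 0, 6]], "grip_force": 50}}

```text
clock: 6.15
position: [0.496, -0.2026, 0.2388]
tool_rot: [3.138, -0.002, 0.998]
force: [-1.0, 0.5, -0.5]
grip_width: 0.0385
```

```bash
python3 goal.py .494 -.203 .237 80
```

```text
clock 6.15 pos [ 0.496  -0.2026  0.2388] rpy [ 1.7977e+02 -9.0000e-02  5.7150e+01] w 0.0385 q7 1.01
F [-1.   0.5 -0.5] M [0.07 0.18 0.09]
shift mm [-1.5 -1.5  1.8] turn [  0.24  -0.04 -22.85]
```

Emit:
{"op": "arm_command", "data": {"targets": [[0, 0, 0.1, 0, 0, 8], [0, 0, 0.1, 0, 0, 8], [0, 0, 0.1, 0, 0, 8], [0, 0, 0.1, 0, 0, 8], [0, 0, 0.1, 0, 0, 8], [0, 0, 0.1, 0, 0, 8]]}}

```text
clock: 6.75
position: [0.4948, -0.2034, 0.2383]
tool_rot: [3.139, -0.002, 0.125]
force: [-1.6, 1.2, -0.1]
grip_width: 0.0383
```

```bash
python3 goal.py .495 -.203 .237 80
```

```text
clock 6.75 pos [ 0.4948 -0.2034  0.2383] rpy [ 1.7988e+02 -1.0000e-01  7.1900e+00] w 0.0383 q7 0.23
F [-1.6  1.2 -0.1] M [0.27 0.39 0.12]
shift mm [ 0.2 -0.4  1.3] turn [ 1.700e-01 -1.000e-02 -7.281e+01]
```

Emit:
{"op": "arm_command", "data": {"targets": [[0, 0, 0.1, 0, 0, 8], [0, 0, 0.1, 0, 0, 8], [0, 0, 0.1, 0, 0, 8], [0, 0, 0.1, 0, 0, 8], [0, 0, 0.1, 0, 0, 8], [0, 0, 0, 0, 0, 0]]}}

```text
clock: 7.35
position: [0.4936, -0.2031, 0.2378]
tool_rot: [3.139, -0.001, -0.604]
force: [0.2, -1.3, -1.0]
grip_width: 0.0382
```

```bash
python3 goal.py .495 -.203 .237 80
```

```text
clock 7.35 pos [ 0.4936 -0.2031  0.2378] rpy [ 1.7987e+02 -4.0000e-02 -3.4630e+01] w 0.0382 q7 -0.42
F [ 0.2 -1.3 -1. ] M [-0.23 -0.02 -0.08]
shift mm [ 1.1 -0.9  0.8] turn [ 1.2000e-01  1.0000e-01 -1.1463e+02]
```

Emit:
{"op": "arm_command", "data": {"targets": [[0, 0, 0, 0, 0, 4], [0, 0, 0.1, 0, 0, 4], [0, 0, 0, 0, 0, 4], [0, 0, 0.1, 0, 0, 4], [0, 0, 0, 0, 0, 4]]}}

```text
clock: 7.85
position: [0.4932, -0.2027, 0.2376]
tool_rot: [3.139, -0.001, -0.94]
force: [-0.3, 1.6, -0.0]
grip_width: 0.0385
```

Emit:
{"op": "arm_command", "data": {"targets": [[0, 0, 0, 0, 0, 3], [0, 0, 0, 0, 0, 3]]}}

```text
clock: 8.05
position: [0.4931, -0.2026, 0.2375]
tool_rot: [3.138, -0.001, -1.039]
force: [-1.3, 1.8, 0.3]
grip_width: 0.0384
```

```bash
python3 goal.py .495 -.203 .237 80
```

```text
clock 8.05 pos [ 0.4931 -0.2026  0.2375] rpy [ 1.7982e+02 -3.0000e-02 -5.9530e+01] w 0.0384 q7 -0.81
F [-1.3  1.8  0.3] M [0.19 0.09 0.11]
shift mm [ 1.3 -1.4  0.5] turn [ 1.2000e-01  2.1000e-01 -1.3953e+02]
```

Emit:
{"op": "arm_command", "data": {"targets": [[0, 0, 0, 0, 0, 3], [0, 0, 0, 0, 0, 3]]}}

```text
clock: 8.25
position: [0.493, -0.2024, 0.2375]
tool_rot: [3.138, -0.001, -1.137]
force: [0.3, 2.1, -0.3]
grip_width: 0.0384
```

```bash
python3 goal.py .495 -.203 .237 80
```

```text
clock 8.25 pos [ 0.493  -0.2024  0.2375] rpy [ 1.7981e+02 -4.0000e-02 -6.5170e+01] w 0.0384 q7 -0.9
F [ 0.3  2.1 -0.3] M [0.21 0.13 0.06]
shift mm [ 1.4 -1.6  0.5] turn [ 1.2000e-01  2.3000e-01 -1.4517e+02]
```

Emit:
{"op": "arm_command", "data": {"targets": [[0, 0, 0, 0, 0, 3], [0, 0, 0, 0, 0, 3]]}}

```text
clock: 8.45
position: [0.4929, -0.2023, 0.2374]
tool_rot: [3.138, -0.001, -1.235]
force: [-0.8, -0.3, 0.5]
grip_width: 0.0388
```

```bash
python3 goal.py .495 -.203 .237 80
```

```text
clock 8.45 pos [ 0.4929 -0.2023  0.2374] rpy [ 1.7978e+02 -5.0000e-02 -7.0750e+01] w 0.0388 q7 -0.99
F [-0.8 -0.3  0.5] M [0.14 0.19 1.19]
shift mm [ 1.4 -1.7  0.4] turn [ 1.5000e-01  2.7000e-01 -1.5074e+02]
```

Emit:
{"op": "arm_command", "data": {"targets": [[0, 0, 0, 0, 0, 3], [0, 0, 0, 0, 0, 3]]}}

```text
clock: 8.65
position: [0.4944, -0.2017, 0.2376]
tool_rot: [3.14, -0.002, -1.329]
force: [5.3, -0.4, -7.1]
grip_width: 0.0385
```

```bash
python3 goal.py .495 -.203 .237 80
```

```text
clock 8.65 pos [ 0.4944 -0.2017  0.2376] rpy [ 1.7992e+02 -1.4000e-01 -7.6170e+01] w 0.0385 q7 -1.08
F [ 5.3 -0.4 -7.1] M [ 0.07 -1.26  1.45]
shift mm [ 1.4 -0.3  0.6] turn [ 2.2000e-01  7.0000e-02 -1.5617e+02]
```

Emit:
{"op": "arm_command", "data": {"targets": [[0, 0, 0, 0, 0, 3], [0, 0, 0, 0, 0, 3]]}}

```text
clock: 8.85
position: [0.4963, -0.2013, 0.2376]
tool_rot: [-3.14, -0.004, -1.424]
force: [9.6, -1.1, -7.2]
grip_width: 0.0383
```

```bash
python3 goal.py .495 -.203 .237 80
```

```text
clock 8.85 pos [ 0.4963 -0.2013  0.2376] rpy [-179.89   -0.24  -81.6 ] w 0.0383 q7 -1.16
F [ 9.6 -1.1 -7.2] M [-0.07 -2.01  1.1 ]
shift mm [1.5 1.6 0.6] turn [   0.31   -0.21 -161.6 ]
```

Mz jumped to about 1.2–1.45 N·m at yaw ≈ -70°, then the fingers slipped. That means the nut bottomed after about 150° of turning, which matches the mark-based estimate. I'll relax, open and re-centre for a clean regrip, and check the mark.

Emit:
{"op": "arm_command", "data": {"targets": [[0, 0, 0, 0, 0, 0], [0, 0, 0, 0, 0, 0], [0, 0, 0, 0, 0, 0], [-0.5, 2.5, 0, 0, 0, 0], [0, 0, 0, 0, 0, 0]], "grip": 75}}

```text
clock: 9.35
position: [0.4935, -0.2015, 0.2377]
tool_rot: [-3.14, -0.004, -1.411]
force: [-0.1, 0.2, -0.1]
grip_width: 0.064
```

```bash
python3 goal.py .494 -.203 .2365 -75; python3 - <<'E'
from h import *
f=grab("side")
c=cv2.resize(f["color"][190:240,270:340],None,fx=8,fy=8,interpolation=cv2.INTER_CUBIC)
for a in range(0,360,5):
    pass
# predicted mark px (crop) for thread angles, press yaw 12
for a in(0,15,30,-15):
    p=proj(f,[.494+.0145*np.cos(np.radians(12+a)),-.203+.0145*np.sin(np.radians(12+a)),.248])[0];print(a,(p-[270,190])*8)
cv2.imwrite("pics/c4.png",np.clip(c[...,::-1]*1.5,0,255).astype(np.uint8))
E
```

```text
clock 9.35 pos [ 0.4935 -0.2015  0.2377] rpy [-179.9    -0.26  -80.86] w 0.064 q7 -1.15
F [-0.1  0.2 -0.1] M [0.03 0.03 0.  ]
shift mm [ 1.5 -0.2  1.2] turn [-0.09 -0.26 -5.86]
0 [313.88678866 149.79668156]
15 [308.42890817 145.28924018]
30 [300.86777176 141.67132541]
-15 [316.86060502 154.89554283]
```

View pics/c4.png

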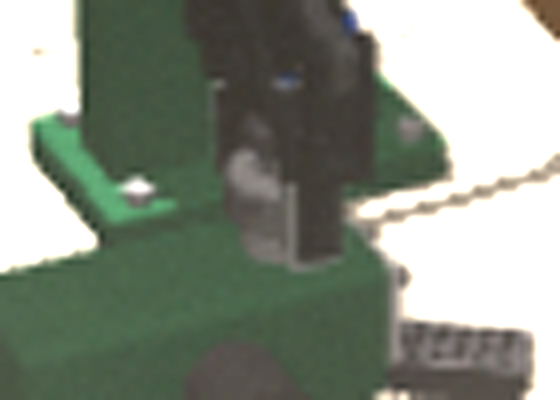

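The near finger hides the mark; its image offset fits parallax, and the mark isn't visible on the nut's left side, as expected. I'll regrip, confirm the stop with a light touch, then back off.

Emit:
{"op": "arm_command", "data": {"targets": [[0.8, -0.7, 0.5, 0, -0.2, 0], [0, 0, 0, 0, 0, 0], [0, 0, 0, 0, 0, 0], [0, 0, 0, 0, 0, 0], [0, 0, 0, 0, 0, 0], [0, 0, 0, 0, 0, 0]], "grip": 0, "grip_force": 60}}

```text
clock: 10.0
position: [0.4945, -0.2017, 0.2377]
tool_rot: [-3.14, 0.001, -1.41]
force: [-1.7, 0.2, 1.7]
grip_width: 0.0379
```

```bash
python3 goal.py .4945 -.2025 .237 -75
```

```text
clock 10.0 pos [ 0.4945 -0.2017  0.2377] rpy [-1.799e+02  4.000e-02 -8.081e+01] w 0.0379 q7 -1.14
F [-1.7  0.2  1.7] M [ 0.19  0.21 -0.06]
shift mm [0.8 0.1 0.7] turn [-0.1   0.03 -5.81]
```

Emit:
{"op": "arm_command", "data": {"targets": [[0, 0, 0, 0, 0, 2], [0, 0, 0, 0, 0, 2]]}}

```text
clock: 10.2
position: [0.4946, -0.2016, 0.2377]
tool_rot: [-3.14, 0.0, -1.48]
force: [-1.1, -0.0, 1.3]
grip_width: 0.0378
```

```bash
python3 goal.py .4945 -.2025 .237 -75
```

```text
clock 10.2 pos [ 0.4946 -0.2016  0.2377] rpy [-1.7991e+02  2.0000e-02 -8.4790e+01] w 0.0378 q7 -1.21
F [-1.1 -0.   1.3] M [0.08 0.2  0.56]
shift mm [0.9 0.1 0.7] turn [-0.09  0.02 -9.79]
```

Emit:
{"op": "arm_command", "data": {"targets": [[0, 0, 0, 0, 0, 1.5], [0, 0, 0, 0, 0, 0], [0, 0, 0, 0, 0, 0], [0, 0, 0, 0, 0, 0]]}}

```text
clock: 10.6
position: [0.4946, -0.2016, 0.2377]
tool_rot: [-3.141, -0.001, -1.503]
force: [-2.1, -1.0, 2.3]
grip_width: 0.0379
```

```bash
python3 goal.py .4945 -.2025 .237 -75
```

```text
clock 10.6 pos [ 0.4946 -0.2016  0.2377] rpy [-1.7994e+02 -4.0000e-02 -8.6100e+01] w 0.0379 q7 -1.23
F [-2.1 -1.   2.3] M [-0.13  0.3   1.48]
shift mm [0.9 0.2 0.7] turn [ -0.06  -0.05 -11.1 ]
```

Emit:
{"op": "arm_command", "data": {"targets": [[0, 0, 0, 0, 0, -2], [0, 0, 0, 0, 0, -2]]}}

```text
clock: 10.8
position: [0.4946, -0.2017, 0.2377]
tool_rot: [-3.14, -0.0, -1.432]
force: [-2.0, 1.2, 2.6]
grip_width: 0.038
```

```bash
python3 goal.py .4945 -.2025 .237 -75
```

```text
clock 10.8 pos [ 0.4946 -0.2017  0.2377] rpy [-1.7993e+02 -3.0000e-02 -8.2070e+01] w 0.038 q7 -1.17
F [-2.   1.2  2.6] M [ 0.08  0.22 -0.14]
shift mm [0.8 0.2 0.7] turn [-0.06 -0.03 -7.07]
```

The stop is confirmed: Mz is zero at yaw ≈ -84° and 1.48 N·m at -86°. The back-off target is yaw ≈ +6°.

Emit:
{"op": "arm_command", "data": {"targets": [[0, 0, -0.1, 0, 0, -8], [0, 0, -0.1, 0, 0, -8], [0, 0, -0.1, 0, 0, -8], [0, 0, -0.1, 0, 0, -8], [0, 0, -0.1, 0, 0, -8]]}}

```text
clock: 11.3
position: [0.4945, -0.2017, 0.2382]
tool_rot: [-3.139, -0.0, -0.715]
force: [-0.0, 0.3, 0.6]
grip_width: 0.0381
```

```bash
python3 goal.py .4945 -.2025 .238 6
```

```text
clock 11.3 pos [ 0.4945 -0.2017  0.2382] rpy [-1.7985e+02 -1.0000e-02 -4.0980e+01] w 0.0381 q7 -0.52
F [-0.   0.3  0.6] M [ 0.23  0.19 -0.02]
shift mm [0.5 0.7 0.2] turn [ -0.14  -0.07 -46.98]
```

Emit:
{"op": "arm_command", "data": {"targets": [[0, 0, -0.1, 0, 0, -8], [0, 0, -0.1, 0, 0, -8], [0, 0, -0.1, 0, 0, -8], [0, 0, -0.1, 0, 0, -8], [0, 0, -0.1, 0, 0, -4], [0, 0, 0, 0, 0, 0]]}}

```text
clock: 11.9
position: [0.4945, -0.2017, 0.2386]
tool_rot: [-3.136, -0.003, -0.063]
force: [0.1, 1.0, 3.6]
grip_width: 0.038
```

```bash
python3 goal.py .4945 -.2025 .238 6
```

```text
clock 11.9 pos [ 0.4945 -0.2017  0.2386] rpy [-1.7968e+02 -1.5000e-01 -3.5900e+00] w 0.038 q7 0.07
F [0.1 1.  3.6] M [0.27 0.17 0.08]
shift mm [0.  0.8 0.6] turn [-0.31 -0.17 -9.59]
```

Emit:
{"op": "arm_command", "data": {"targets": [[0, 0, 0, 0, 0, -5], [0, 0, 0, 0, 0, -4.5], [0, 0, 0, 0, 0, 0], [0, 0, 0, 0, 0, 0], [0, 0, 0, 0, 0, 0]]}}

```text
clock: 12.4
position: [0.4945, -0.2017, 0.2387]
tool_rot: [-3.135, -0.004, 0.092]
force: [-0.1, 0.5, 1.8]
grip_width: 0.0379
```

```bash
python3 goal.py .4945 -.2025 .238 6; python3 - <<'E'
from h import *
for n in("top","side"):
    f=grab(n);cv2.imwrite("pics/"+n+"9.png",f["color"][...,::-1])
    if n=="side":
        c=cv2.resize(f["color"][180:240,260:350],None,fx=8,fy=8,interpolation=cv2.INTER_CUBIC)
        for a in(75,90,105): print(a,(proj(f,[.4945+.0145*np.cos(np.radians(12+a)),-.2025+.0145*np.sin(np.radians(12+a)),.249])[0]-[260,180])*8)
        cv2.imwrite("pics/c5.png",np.clip(c[...,::-1]*1.5,0,255).astype(np.uint8))
print(bot.observe()["qd"].round(3))
E
```

```text
clock 12.4 pos [ 0.4945 -0.2017  0.2387] rpy [-179.63   -0.22    5.25] w 0.0379 q7 0.21
F [-0.1  0.5  1.8] M [0.06 0.31 0.11]
shift mm [-0.1  0.8  0.7] turn [-0.37 -0.22 -0.75]
75 [352.21618207 214.93009091]
90 [342.1751233  216.44359791]
105 [333.19023626 219.21212084]
[ 0.     0.    -0.002 -0.     0.002  0.     0.011]
```

View pics/c5.png

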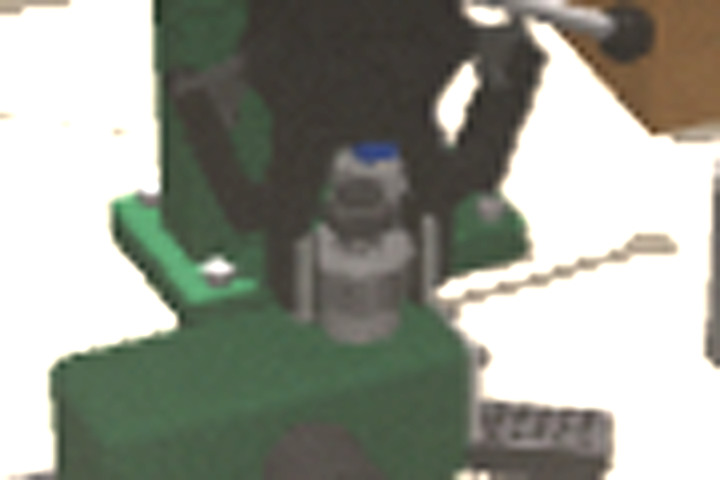

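View pics/side9.png

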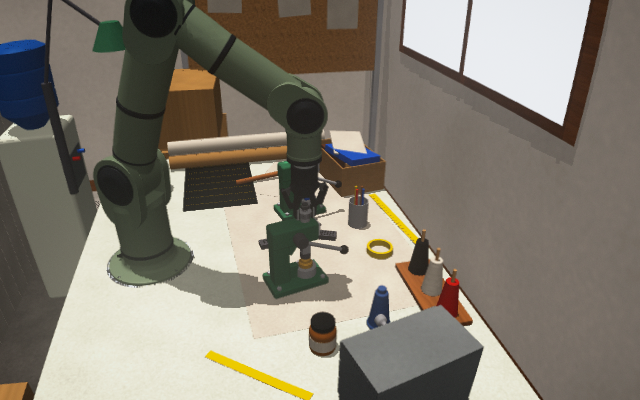

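The close-up shows the jaws gripping both sides of the nut at (365,285). The mark is not visible; it should be on the far side behind the lock nut at about (342,216), which fits a quarter turn. The wide view shows the die in the press at (305,268) and the bystanders where they were. The arm is still, so I'm handing in.

```bash
python3 -c "
from h import *
bot.job_done();o=bot.observe();print(o['clock'],np.degrees(o['tool_rot']),o['grip_width'])"
```

```text
the job is handed in; nothing more can be done
the job is handed in; nothing more can be done
```

The job is handed in, with the gripper still holding the stop nut on the right press, about 89° (a quarter turn) up from bottomed. The right press is the one closed on the brass die.

- **Bottoming:** I screwed the nut down about 150° until it hit its hard stop, where the torque jumped to about 1.2–1.5 N·m and the fingers slipped. I re-gripped it at 60 N and touched the stop again. That put the bottomed position at a gripper angle of about -84°.
- **Back-off:** I turned the nut back up to +5.3°. Torque stayed near zero throughout, so the nut should not have slipped in the fingers.
- **Last checks:** The arm was nearly still (joint speeds at most 0.011 rad/s) and outside forces were under 4 N. The jaws were closed at 38 mm on the nut. That is a little under its 40 mm diameter, but it read about the same in every grip.
- **Rest of the table:** The arm never went near the left press. In the last side picture, the die and the bystanders in view looked where they started; I judged that by eye only.
- **Not confirmed:** The red mark was hidden, first by a finger and at the end behind the lock nut. The quarter turn therefore rests on the gripper angle and the torque reading. The starting mark position implied about 155° down to the stop, which agrees with the 150° I turned.
- **Hand-in:** It gave no verdict, and the state could not be read afterwards.

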